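Unlock the parts tank and hold its sprung lid at the set opening

TASK

The air caps in the bench cleaning tank have had their soak and should air off under the extraction. Slide the tank's lid lock along its rail to the unlocked end stop, then lift the sprung lid by its knob until the pointer on the lid's edge lines up with the finger clamped on the graduated quadrant beside it, without swinging the lid well past the finger (fumes escape) and without shifting the finger or the things standing round the tank. The lid shuts itself if let go, so keep hold of it: finish with the gripper still holding the lid steady at that opening.

Things in the scene. Friction and masses are not known exactly. Their poses are not given: they have to be found in the camera images.
- tank: Bench cleaning tank: open stainless box 180 mm deep (x), 250 mm wide (y), 108 mm high, fixed to the bench; place and yaw vary. Origin: centre of its underside (z = 0). x points from front (lock) to back (hinge), y to its left, z up. The quadrant, a graduated strap of 120 mm radius about the hinge, stands 148 mm left of its middle and rises 115 mm above the hinge.
- hinge_mid (a point): Middle of the lid's hinge line, at the tank's back top edge, at (98, 0, 112) mm in the tank's frame. The hinge line runs along the tank's y axis. Axes as the tank's.
- lid (a joint): Angle of the lid in rad: 0 shut (level), growing as its front rises; mechanical limit 1.15. A spring closes it and it shuts by itself: holding it takes 7 N (just open) to 11 N (at 0.8 rad) at the knob, square to the lid, so grip the knob firmly. It cannot be raised while the lock's hook plate lies over its front lug.
- lid_knob (a point): Centre of the head of the upright black knob on the lid's middle; grip it from above. Head: cylinder 28 mm in diameter, 26 mm high, on a thin 12 mm neck. The point lies 158 mm in front of the hinge line and 28 mm above the lid's mid-plane; lid shut: 140 mm above the bench, the lid's top at 115 mm. The knob may pivot between the fingers about the hinge direction as the lid rises.
- lid_lock (a joint): Travel of the lid lock in m: 0 locked; it grows as the carriage slides along the tank's front to the tank's right (its -y direction), up to 0.045 at the unlocked end stop. Clear of the lug from about 0.023. It starts somewhere in 0 to 0.008; slides with about 2 N of friction and stays where it is left.
- lock_grip (a point): Centre of the upright black grip on the lock's carriage in front of the tank: 14 mm wide along the travel, 18 mm from front to back, 32 mm tall (top 16 mm above this point, carriage top 19 mm below it). The point is 137.5 mm above the bench and 122.5 mm in front of the tank's middle; at travel 0 it lies 50 mm right of the tank's middle.
- set_finger (a joint): Angle in rad at which the finger is clamped on the quadrant, on the lid's scale: the pointer lines up with it when joint lid has the same value. 0.45 to 0.80. Firmly clamped; leave it.
- finger_tip (a point): The mark of the finger: centre of the lid-side face of a dark steel rider, 18 mm high along the strap, 19 mm wide, with a round clamp screw in front and a fine light index line at mid-height, on the quadrant, 120 mm from the hinge line.
- pointer_tip (a point): Tip of the small dark pointer on the lid's left edge, 120 mm from the hinge line. With the lid at the set opening it coincides with point finger_tip.
- bottle_mid (a point): White squeeze bottle with a pointed cap, 60 x 60 x 152 mm, standing on the bench; bystander, leave alone. Point at its centre.
- tape_mid (a point): Roll of cream masking tape lying flat, 104 mm across, 24 mm high; bystander, leave alone. Point at its centre.
- cup_mid (a point): Small spray-gun cup with a screw lid, 73 mm across, 120 mm high, standing on the bench; bystander, leave alone. Point at its centre.
- scraper_mid (a point): Paint scraper lying flat, 64 x 160 x 13 mm; bystander, leave alone. Point at its centre.

How it is judged (in metres and radians):
On the way:
1. the lid lock is at its unlocked end stop while the lid is still shut (value of joint lid_lock above 0.041 m and value of joint lid below 0.04 rad), for 0.2 s.
At the end, for the whole second after the job is handed in: Still gripped (over 3 N finger contact) and steady (under 0.06 rad/s), the lid's pointer is within 8 mm (4 degrees) of the set finger; the lock is within 4 mm of its unlocked end stop; the finger has shifted under 6 mm and no bystander over 30 mm (distance between pointer_tip and finger_tip below 0.008 m and contact force between the fingers and lid above 3 N and velocity of joint lid between -0.06 and 0.06 rad/s and value of joint lid_lock above 0.041 m and distance of each of bottle_mid, tape_mid, cup_mid, scraper_mid from where it was at the start of the episode below 0.03 m and distance of finger_tip from where it was at the start of the episode below 0.006 m); the arm keeps its last pose, push and grip.
It fails at once if the lid is swung well past the finger (pointer more than 25 mm, about 12 degrees, above it) (z of pointer_tip in the frame of finger_tip above 0.025 m).
It fails at once if the set finger is shifted (distance of finger_tip from where it was at the start of the episode above 0.006 m).
It fails at once if a thing standing round the tank is pushed away or knocked over (distance of any of bottle_mid, tape_mid, cup_mid, scraper_mid from where it was at the start of the episode above 0.03 m).
It also fails if it takes over 45 s, if anything falls off the work surface, if the arm or the gripper's body presses on something with over 40 N, if the wrist force passes 120 N, or if a joint passes its speed limit or range.

ROBOT

A 6-joint arm with a two-finger parallel gripper is mounted at the origin on a cart in front of the work surface, level with it; the furniture and walls round the work are solid. World frame = base frame: x ahead of the robot, y to its left, z up, the work surface at z = 0. Lengths are in m, angles in degrees, forces in N, time in s.
With the tool pointing down it reaches from about 0.425 to 0.925 m from the base axis. Payload 12.5 kg.
Tool frame: the origin (TCP) lies between the finger pads; the fingertips stand robot.tip_reach ahead of it and the grasp point (between the pads) lies 6 mm ahead of it (robot.tip_reach is the distance from the TCP to the fingertips, in m); y points along the fingers, x is the direction in which the jaws open and shut, and the axes are right-handed (so a half turn about y gives the same grasp; the last joint's range is limited). The gripper opens to 85 mm and grips with 20 to 120 N. Pads are 22 mm wide; open, the fingers measure 114 mm over their backs; the gripper's body (76 mm by 85 mm) begins 54 mm behind the grasp point. The pads swing forward as they close: fully open they stand 13 mm farther back than shut.
Start: joints at [-69.19, 28.126, 89.318, -0, 62.55, -6.05], TCP at [0.282, -0.558, 0.256] pointing down, gripper open.
Joint ranges: [-177.58, 177.58], [-47.91, 125.51], [2.72, 160], [-65.01, 245.01], [3.68, 167.84], [-153.87, 153.87]. Speed limits (degrees/s): [127.2, 127.2, 159.86, 180, 180, 180].

INTERFACE

Orientations are given as a 3x3 rotation matrix whose columns are the frame's x, y, z axes.
In Python, from rig import robot gives the robot as it stands.
- The arm moves only by the tool carry_out, never from a script. Its argument "moves" is a list of rows, each an object of numbers: "hand": the opening, from 0 (shut) to 1 (fully open); "x", "y", "z": the shift along the tool's x, y, z in m; "rx", "ry", "rz": the turn, a rotation vector about the tool's x, y, z in degrees. In form: [{"hand": .., "x": .., "y": .., "z": .., "rx": .., "ry": .., "rz": ..}, ...]. A call has 1 to 5 rows; each row is the pose to reach, as a shift and turn from the pose measured when the call began, along the tool's axes at that moment; what a row does not reach only later rows make up. A row lasts 1/10 s, in which the tool goes at most 50 mm and 8.59 degrees, less where a joint would pass 70% of its speed; a pose out of reach is approached as far as the arm can. A call with a gripper value outside its range is refused whole. The fingers move at their own pace and stop on an object; the grip force is fixed at half the most. Time passes only in rows, so rows that repeat a pose let the fingers close. It gives the time, the measured TCP pose, the force and the opening at its end, in the units of the state.
- robot.state(): the state, without advancing time (a new reading comes with each control period).
- robot.camera(name): name is "scene" or "top"; returns the picture (400x640x3 uint8, red, green, blue); there is no depth.
- robot.calibration(name): a dict with "intrinsics" (3x3 intrinsics, pixels), "dist_coeffs" ([k1, k2, p1, p2, k3] as OpenCV has them; the pictures are not rectified), "extrinsics" (4x4, takes a point from camera to world coordinates). Camera axes: x right, y down, z forward; pixel columns grow to the right and rows downward; lengths in m; the calibration is good to about 2 mm. A picture is of the moment at which its call begins. calibration takes no time and is no camera call.
- robot.finish_job(): hands the job in, once; it reports no verdict.
The state is a dict: "t": time; "qpos": joint angles; "joint_velocities": joint speeds; "joint_torque": joint torques, N m; "tcp_pos": TCP position; "ee_rot": TCP orientation; "contact_force": force on the tool from outside, world axes, zero at the start; "ft_torque": the same for the moment, N m; "finger_gap": finger opening in m.
Only numpy, scipy, OpenCV 4.12 (cv2) and the standard library are available. Lean on these libraries where they do the work, as an engineer would, in place of code of your own. Each camera call takes 0.05 s, during which the arm holds its last target. There are 200 camera calls.

## Working session

There is one attempt and no reset: what is moved stays moved. The work goes in short steps, Python scripts to look and compute and a tool call to move; the robot and the scene stay as the last step left them, time stands still between calls to the robot, and variables do not carry over. Pictures are saved under pics/ and viewed, about 8 in all and at most 12, crops included, and the job is handed in when it is done.

Besides the shell and the picture viewer there is one more tool, called after "Emit:" as name(argument=value, ...) on one line, values as JSON. carry_out: Moves the arm, as the interface text tells. Its arguments: {"type":"object","properties":{"moves":{"type":"array"}},"required":["moves"]}

```bash
mkdir -p pics; ls
python3 - <<'E'
from rig import robot
import cv2,numpy as np
np.set_printoptions(precision=4,suppress=True)
print(robot.tip_reach,robot.state())
for n in("scene","top"):
    im=robot.camera(n); cv2.imwrite(f"pics/{n}0.png",im[:,:,::-1]); print(robot.calibration(n))
E
```

```text
pics
0.025 {'t': 0.0, 'qpos': array([-69.189 ,  28.1628,  89.3499,  -0.0006,  62.5488,  -6.0507]), 'joint_velocities': array([ 0.0344, -0.0181,  0.0925, -0.0665,  0.0314, -0.029 ]), 'joint_torque': array([  0.0007, -61.8454, -26.1591,  -0.0001,   0.0041,  -0.    ]), 'tcp_pos': array([ 0.2823, -0.5574,  0.2557]), 'ee_rot': array([[ 0.4518, -0.0004,  0.8921],
       [-0.8921,  0.001 ,  0.4518],
       [-0.0011, -1.    ,  0.0001]]), 'contact_force': array([-0.523 , -0.1848, -0.1711]), 'ft_torque': array([-0.0332,  0.0209,  0.0019]), 'finger_gap': 0.0856579188017761}
{'intrinsics': array([[481.4805,   0.    , 323.8723],
       [  0.    , 481.4805, 213.3721],
       [  0.    ,   0.    ,   1.    ]]), 'dist_coeffs': array([-0.0036,  0.    ,  0.    ,  0.    ,  0.    ]), 'extrinsics': array([[-0.6765, -0.4977,  0.5429, -0.2706],
       [-0.7364,  0.4649, -0.4914,  0.6736],
       [-0.0078, -0.7322, -0.681 ,  1.0682],
       [ 0.    ,  0.    ,  0.    ,  1.    ]])}
{'intrinsics': array([[385.8866,   0.    , 321.6391],
       [  0.    , 385.8866, 198.7004],
       [  0.    ,   0.    ,   1.    ]]), 'dist_coeffs': array([-0.0372,  0.    ,  0.    ,  0.    ,  0.    ]), 'extrinsics': array([[-0.0115, -0.9911,  0.1329,  0.3481],
       [-0.9998,  0.0092, -0.0175, -0.0118],
       [ 0.0161, -0.133 , -0.991 ,  1.3728],
       [ 0.    ,  0.    ,  0.    ,  1.    ]])}
```

View pics/scene0.png

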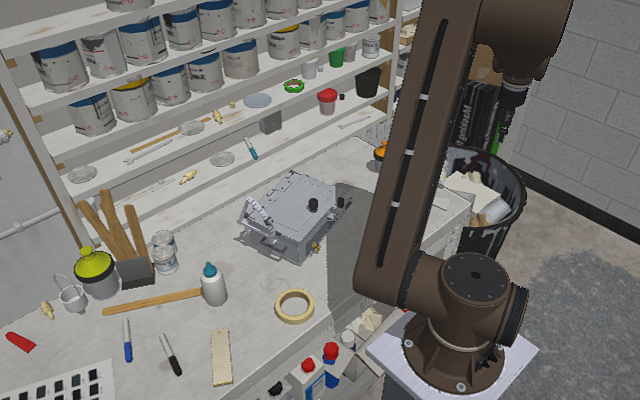

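View pics/top0.png

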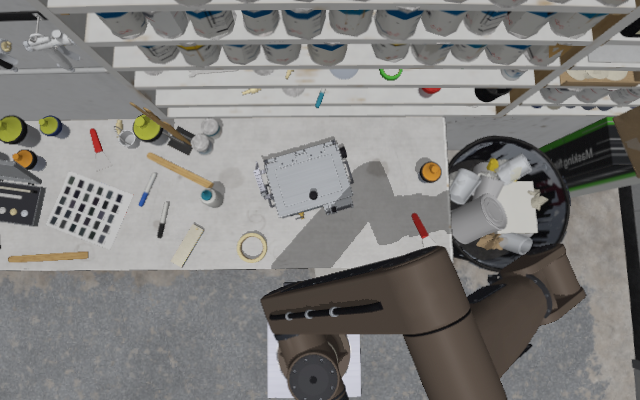

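The scene view shows the tank around (290,220), with the knob near (312,205). The top view shows the tank around (305,180), with the knob at (313,195). Next I'll take close crops of both.

Run:
```python
import cv2,numpy as np
a=cv2.imread("pics/scene0.png")[160:272,225:365]; b=cv2.imread("pics/top0.png")[128:228,245:370]
a=cv2.resize(a,(700,560),interpolation=cv2.INTER_CUBIC);b=cv2.resize(b,(750,600),interpolation=cv2.INTER_CUBIC)
cv2.imwrite("pics/c1.png",a);cv2.imwrite("pics/c2.png",b)
```

```text
(no output)
```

View pics/c1.png

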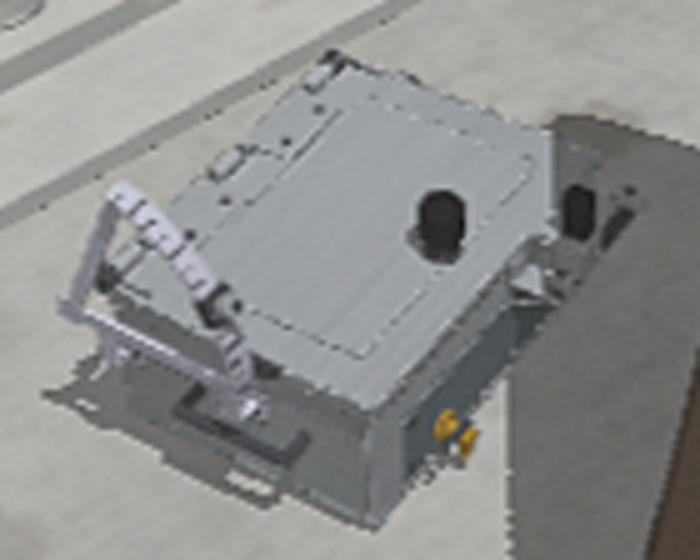

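View pics/c2.png

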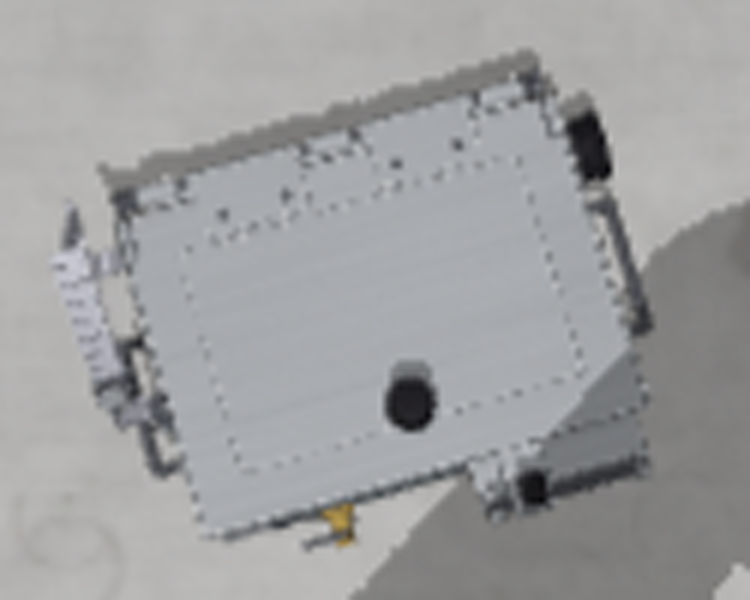

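The crops show the knob head at scene (313.4,204.1) and top (313.3,195.1). The lock grip is at scene about (340.6,202.4) and top (334,209.3). The dark finger rider on the quadrant is at scene about (268.5,220.5) and top about (265,194). Next I'll triangulate these.

```bash
cat > h.py <<'E'
import numpy as np,cv2
from rig import robot
from scipy.optimize import least_squares
np.set_printoptions(precision=4,suppress=True)
C={n:robot.calibration(n) for n in("scene","top")}
def ray(n,p):
    c=C[n];u=cv2.undistortPoints(np.array([[p]],float),c["intrinsics"],c["dist_coeffs"])[0,0]
    E=c["extrinsics"];d=E[:3,:3]@[*u,1];return E[:3,3],d/np.linalg.norm(d)
def proj(n,P):
    c=C[n];T=np.linalg.inv(c["extrinsics"])
    return cv2.projectPoints(np.atleast_2d(P).astype(float),cv2.Rodrigues(T[:3,:3])[0],T[:3,3],c["intrinsics"],c["dist_coeffs"])[0][:,0]
def atz(n,p,z):
    o,d=ray(n,p);return o+d*(z-o[2])/d[2]
def tri(a,b):
    A=np.zeros((3,3));v=np.zeros(3)
    for n,p in(("scene",a),("top",b)):
        o,d=ray(n,p);M=np.eye(3)-np.outer(d,d);A+=M;v+=M@o
    return np.linalg.solve(A,v)
s=lambda x,y:(225+x/5,160+y/5)
t=lambda x,y:(245+x/6,128+y/6)
def tank(v): # x,y,yaw -> R,t
    c,s_=np.cos(v[2]),np.sin(v[2]);return np.array([[c,-s_,0],[s_,c,0],[0,0,1]]),np.array([v[0],v[1],0])
E
python3 - <<'E'
from h import *
k=tri(s(442,222),t(410,402));g=tri(s(578,212),t(534,488));f=tri(s(218,302),t(120,393))
print(k,g,f)
a=atz("top",t(210,538),.115);b=atz("top",t(470,468),.115);d=a-b;print(np.degrees(np.arctan2(-d[0],d[1])))
c=atz("top",t(132,220),.115);d=c-a;print(np.degrees(np.arctan2(d[1],d[0])))
obs=[("scene",s(442,222),0),("top",t(410,402),0),("scene",s(578,212),1),("top",t(534,488),1)]
def res(v):
    R,T=tank(v);P=[np.array([-.060,0,.140]),np.array([-.1225,-.05-v[3],.1375])]
    r=[*(proj(n,R@P[i]+T)[0]-p for n,p,i in obs)]
    d=R.T@(a-b);return np.concatenate([*r,[d[0]/.0025]])
o=least_squares(res,[.6,0,.2,.004],x_scale=[.1,.1,.1,.01]);v=o.x;print(v,np.degrees(v[2]),res(v))
np.save("v.npy",v)
R,T=tank(v)
print("knob",R@[-.06,0,.14]+T,"grip",R@[-.1225,-.05-v[3],.1375]+T)
for n,p in(("scene",s(218,302)),("top",t(120,393))):
  for y in(.138,.148):
    o_,d=ray(n,p);o2=R.T@(o_-T);d2=R.T@d;q=o2+d2*(y-o2[1])/d2[1];w=q-[.098,0,.112];print(n,y,q,np.hypot(w[0],w[2]),np.arctan2(w[2],-w[0]))
for th in(0,.45,.6,.8):
  P=R@[.098-.12*np.cos(th),.138,.112+.12*np.sin(th)]+T
  x=proj("scene",P)[0];y=proj("top",P)[0];print(th,(x-[225,160])*5,(y-[245,128])*6)
E
```

```text
[ 0.527  -0.0071  0.1298] [ 0.4802 -0.0733  0.1278] [0.5305 0.1478 0.1633]
14.600964386492064
13.872701575138429
[0.5817 0.0109 0.2564 0.0017] 14.691698860880798 [-0.1266 -1.6277 -0.797   0.6575  0.3487 -1.3623 -0.8633  0.8048  0.0929]
knob [ 0.5236 -0.0043  0.14  ] grip [ 0.4763 -0.0702  0.1375]
scene 0.138 [-0.0045  0.138   0.1526] 0.11021508814958006 0.37701865999021883
scene 0.148 [-0.0135  0.148   0.1653] 0.12362181642819024 0.44584108178289295
top 0.138 [-0.0292  0.138   0.2312] 0.17430834824001118 0.7532084399696085
top 0.148 [-0.0091  0.148   0.1179] 0.10722575247760244 0.05529642375084891
0 [249.1614 365.9869] [144.8614 412.3442]
0.45 [224.2895 290.4106] [127.519  377.0263]
0.6 [208.6751 263.5436] [119.4992 355.9598]
0.8 [183.0276 228.3468] [107.5148 321.5894]
```

Emit:
carry_out(moves=[{"hand":0.5,"x":-0.347,"y":0,"z":0.393,"rx":0,"ry":12.2,"rz":0},{"hand":0.5,"x":-0.347,"y":0,"z":0.393,"rx":0,"ry":12.2,"rz":0},{"hand":0.5,"x":-0.347,"y":0,"z":0.393,"rx":0,"ry":12.2,"rz":0},{"hand":0.5,"x":-0.347,"y":0,"z":0.393,"rx":0,"ry":12.2,"rz":0},{"hand":0.5,"x":-0.347,"y":0,"z":0.393,"rx":0,"ry":12.2,"rz":0}])

```text
t: 0.6
tcp_pos: [0.375, -0.3233, 0.2561]
ee_rot: [[0.253, -0.001, 0.968], [-0.968, 0.001, 0.253], [-0.001, -1.0, -0.0]]
contact_force: [0.9, 0.5, 0.7]
finger_gap: 0.0426
```

```bash
cat > go.py <<'E'
import sys
from h import *
v=np.load("v.npy");Rt,T=tank(v)
def go(P): # world TCP target, tool down aligned with the tank
    S=robot.state();R=S["ee_rot"];ex=Rt@[0,-1,0];ez=Rt@[1,0,0];W=np.c_[ex,[0,0,-1],ez]
    print("shift",R.T@(P-S["tcp_pos"]),"rot",np.degrees(cv2.Rodrigues(R.T@W)[0].ravel()),S["t"],S["tcp_pos"],S["finger_gap"],S["contact_force"])
E
python3 -c "
from go import *
go(Rt@[-.1225,-.05-v[3],.21]+T)"
```

```text
shift [-0.2192  0.0463  0.162 ] rot [ 0.0105 -0.056  -0.0745] 0.6 [ 0.375  -0.3233  0.2561] 0.04263710543116442 [0.9113 0.4517 0.6723]
```

Emit:
carry_out(moves=[{"hand":0.5,"x":-0.219,"y":0.046,"z":0.162},{"hand":0.5,"x":-0.219,"y":0.046,"z":0.162},{"hand":0.5,"x":-0.219,"y":0.046,"z":0.162},{"hand":0.5,"x":-0.219,"y":0.046,"z":0.162},{"hand":0.5,"x":-0.219,"y":0.046,"z":0.162}])

```text
invalid input at $.moves[0]: expected keys hand, x, y, z, rx, ry, rz
```

Emit:
carry_out(moves=[{"hand":0.5,"x":0,"y":0,"z":0}])

```text
invalid input at $.moves[0]: expected keys hand, x, y, z, rx, ry, rz
```

```bash
python3 -c "
from go import *
go(Rt@[-.1225,-.05-v[3],.21]+T)
a=robot.camera('scene');b=robot.camera('top')
cv2.imwrite('pics/d1.png',np.hstack([cv2.resize(a[140:265,240:390,::-1],(400,333),interpolation=2),cv2.resize(b[128:253,255:405,::-1],(400,333),interpolation=2)]))"
```

```text
shift [-0.2192  0.0463  0.162 ] rot [ 0.0105 -0.056  -0.0745] 0.6 [ 0.375  -0.3233  0.2561] 0.04263710543116442 [0.9113 0.4517 0.6723]
```

View pics/d1.png

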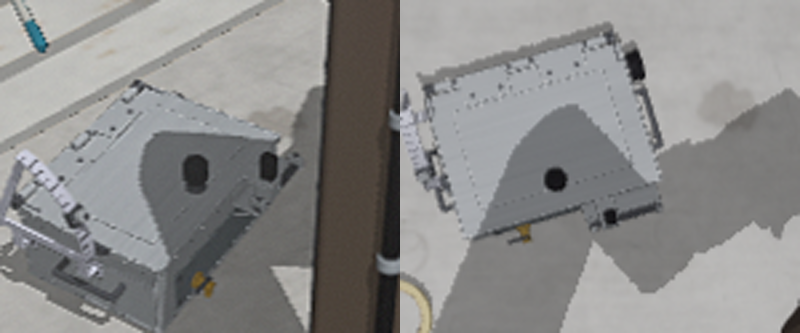

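The move was refused because every row needs all the keys, so the arm is still off the tank. The picture shows the knob and lock grip unchanged: grip at (268,165) in the left half and (610,215) in the right half. I'll resend the move.

Emit:
carry_out(moves=[{"hand":0.5,"x":-0.219,"y":0.046,"z":0.162,"rx":0,"ry":0,"rz":0},{"hand":0.5,"x":-0.219,"y":0.046,"z":0.162,"rx":0,"ry":0,"rz":0},{"hand":0.5,"x":-0.219,"y":0.046,"z":0.162,"rx":0,"ry":0,"rz":0},{"hand":0.5,"x":-0.219,"y":0.046,"z":0.162,"rx":0,"ry":0,"rz":0},{"hand":0.5,"x":-0.219,"y":0.046,"z":0.162,"rx":0,"ry":0,"rz":0}])

```text
t: 1.2
tcp_pos: [0.4654, -0.0943, 0.2155]
ee_rot: [[0.257, -0.001, 0.967], [-0.967, 0.002, 0.257], [-0.002, -1.0, -0.0]]
contact_force: [0.9, -1.1, 0.3]
finger_gap: 0.0426
```

Emit:
carry_out(moves=[{"hand":0.5,"x":-0.02,"y":0,"z":0.014,"rx":0,"ry":0,"rz":0},{"hand":0.5,"x":-0.02,"y":0,"z":0.014,"rx":0,"ry":0,"rz":0}])

```text
t: 1.4
tcp_pos: [0.4745, -0.0692, 0.2151]
ee_rot: [[0.26, -0.001, 0.966], [-0.966, 0.003, 0.26], [-0.003, -1.0, -0.001]]
contact_force: [-0.4, -0.7, -0.4]
finger_gap: 0.0427
```

```bash
python3 -c "
from go import *
go(Rt@[-.1225,-.05-v[3],.21]+T)
a=robot.camera('scene');b=robot.camera('top')
cv2.imwrite('pics/d2.png',np.hstack([cv2.resize(a[140:265,240:390,::-1],(400,333),interpolation=2),cv2.resize(b[128:253,255:405,::-1],(400,333),interpolation=2)]))"
```

```text
shift [0.0014 0.0051 0.0014] rot [ 0.0322  0.3697 -0.1583] 1.4 [ 0.4745 -0.0692  0.2151] 0.04270831435489656 [-0.3988 -0.6506 -0.4382]
```

View pics/d2.png

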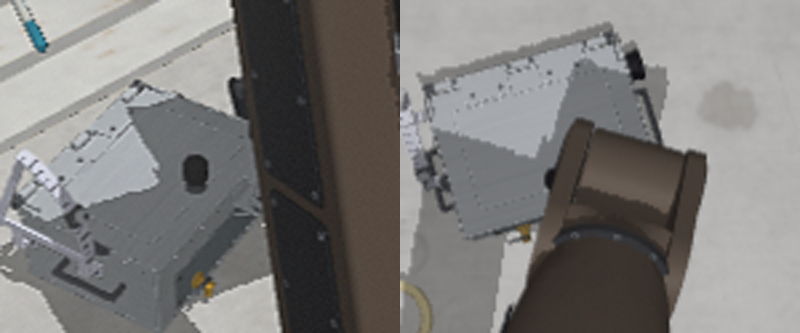

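The arm hides both the grip and the gripper in this view. The estimate has 14 mm of clearance on each side, so I'll go down while watching the force.

Emit:
carry_out(moves=[{"hand":0.5,"x":0.001,"y":0.02,"z":0.001,"rx":0,"ry":0,"rz":0},{"hand":0.5,"x":0.001,"y":0.04,"z":0.001,"rx":0,"ry":0,"rz":0},{"hand":0.5,"x":0.001,"y":0.055,"z":0.001,"rx":0,"ry":0,"rz":0},{"hand":0.5,"x":0.001,"y":0.06,"z":0.001,"rx":0,"ry":0,"rz":0},{"hand":0.5,"x":0.001,"y":0.06,"z":0.001,"rx":0,"ry":0,"rz":0}])

```text
t: 2.0
tcp_pos: [0.4748, -0.0731, 0.1551]
ee_rot: [[0.256, -0.002, 0.967], [-0.967, 0.002, 0.256], [-0.003, -1.0, -0.001]]
contact_force: [0.6, 0.3, 0.4]
finger_gap: 0.0425
```

Emit:
carry_out(moves=[{"hand":0,"x":0,"y":0,"z":0,"rx":0,"ry":0,"rz":0},{"hand":0,"x":0,"y":0,"z":0,"rx":0,"ry":0,"rz":0},{"hand":0,"x":0,"y":0,"z":0,"rx":0,"ry":0,"rz":0},{"hand":0,"x":0,"y":0,"z":0,"rx":0,"ry":0,"rz":0},{"hand":0,"x":0,"y":0,"z":0,"rx":0,"ry":0,"rz":0}])

```text
t: 2.5
tcp_pos: [0.4751, -0.0734, 0.1559]
ee_rot: [[0.257, -0.001, 0.966], [-0.966, 0.001, 0.257], [-0.002, -1.0, -0.0]]
contact_force: [-2.2, -2.8, 5.5]
finger_gap: 0.0122
```

Emit:
carry_out(moves=[{"hand":0,"x":0.005,"y":0,"z":0,"rx":0,"ry":0,"rz":0},{"hand":0,"x":0.01,"y":0,"z":0,"rx":0,"ry":0,"rz":0},{"hand":0,"x":0.015,"y":0,"z":0,"rx":0,"ry":0,"rz":0},{"hand":0,"x":0.02,"y":0,"z":0,"rx":0,"ry":0,"rz":0},{"hand":0,"x":0.025,"y":0,"z":0,"rx":0,"ry":0,"rz":0}])

```text
t: 3.0
tcp_pos: [0.482, -0.098, 0.156]
ee_rot: [[0.257, 0.0, 0.966], [-0.966, 0.001, 0.257], [-0.001, -1.0, 0.001]]
contact_force: [3.3, 2.6, -1.7]
finger_gap: 0.0127
```

Emit:
carry_out(moves=[{"hand":0,"x":0.005,"y":0,"z":0,"rx":0,"ry":0,"rz":0},{"hand":0,"x":0.01,"y":0,"z":0,"rx":0,"ry":0,"rz":0},{"hand":0,"x":0.014,"y":0,"z":0,"rx":0,"ry":0,"rz":0},{"hand":0,"x":0.016,"y":0,"z":0,"rx":0,"ry":0,"rz":0},{"hand":0,"x":0.018,"y":0,"z":0,"rx":0,"ry":0,"rz":0}])

```text
t: 3.5
tcp_pos: [0.4865, -0.1147, 0.1559]
ee_rot: [[0.256, -0.0, 0.967], [-0.967, 0.003, 0.256], [-0.003, -1.0, 0.001]]
contact_force: [3.7, 21.4, 3.2]
finger_gap: 0.0126
```

The end stop is felt: 21 N after about 43 mm of travel. I'll release and rise.

Emit:
carry_out(moves=[{"hand":0,"x":0.002,"y":0,"z":0,"rx":0,"ry":0,"rz":0},{"hand":0.5,"x":0.001,"y":0,"z":0,"rx":0,"ry":0,"rz":0},{"hand":0.5,"x":0.001,"y":0,"z":0,"rx":0,"ry":0,"rz":0},{"hand":0.5,"x":0.001,"y":0,"z":0,"rx":0,"ry":0,"rz":0},{"hand":0.5,"x":0.001,"y":-0.03,"z":0,"rx":0,"ry":0,"rz":0}])

```text
t: 4.0
tcp_pos: [0.4856, -0.1158, 0.1839]
ee_rot: [[0.255, -0.006, 0.967], [-0.967, 0.005, 0.255], [-0.006, -1.0, -0.004]]
contact_force: [0.2, 0.6, 0.7]
finger_gap: 0.0426
```

Emit:
carry_out(moves=[{"hand":0.6,"x":0,"y":-0.06,"z":0,"rx":0,"ry":0,"rz":0},{"hand":0.6,"x":0,"y":-0.06,"z":0,"rx":0,"ry":0,"rz":0},{"hand":0.6,"x":0,"y":-0.06,"z":0,"rx":0,"ry":0,"rz":0}])

```text
t: 4.3
tcp_pos: [0.4862, -0.1165, 0.2453]
ee_rot: [[0.255, -0.003, 0.967], [-0.967, 0.004, 0.255], [-0.004, -1.0, -0.001]]
contact_force: [0.1, -0.7, 0.2]
finger_gap: 0.0511
```

```bash
python3 -c "
from go import *
go(Rt@[-.06,0,.21]+T)
print('tank-frame tcp',Rt.T@(robot.state()['tcp_pos']-T))
a=robot.camera('scene');b=robot.camera('top')
cv2.imwrite('pics/d3.png',np.hstack([cv2.resize(a[140:265,240:390,::-1],(400,333),interpolation=2),cv2.resize(b[128:253,255:405,::-1],(400,333),interpolation=2)]))"
```

```text
shift [-0.0988  0.0356  0.0648] rot [ 0.0852  0.0863 -0.2429] 4.3 [ 0.4862 -0.1165  0.2453] 0.05110060623566896 [ 0.1165 -0.6895  0.2257]
tank-frame tcp [-0.1246 -0.099   0.2453]
```

View pics/d3.png

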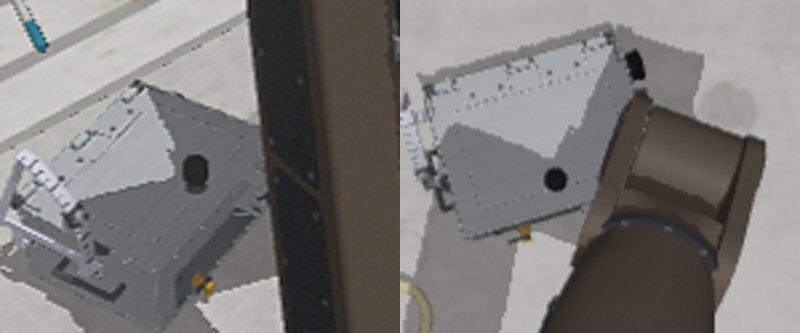

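The knob is clear and the lock has moved. At the stop, tank y measured -97 mm against the -95 mm expected, so the pose is good to about 2 mm. Next I'll go over the knob.

Emit:
carry_out(moves=[{"hand":0.6,"x":-0.098,"y":0.02,"z":0.065,"rx":0,"ry":0,"rz":0},{"hand":0.6,"x":-0.098,"y":0.036,"z":0.065,"rx":0,"ry":0,"rz":0},{"hand":0.6,"x":-0.098,"y":0.036,"z":0.065,"rx":0,"ry":0,"rz":0},{"hand":0.6,"x":-0.098,"y":0.036,"z":0.065,"rx":0,"ry":0,"rz":0},{"hand":0.6,"x":-0.098,"y":0.036,"z":0.065,"rx":0,"ry":0,"rz":0}])

```text
t: 4.9
tcp_pos: [0.5226, -0.0045, 0.2061]
ee_rot: [[0.256, -0.009, 0.967], [-0.967, 0.006, 0.256], [-0.008, -1.0, -0.008]]
contact_force: [0.3, -0.3, -0.2]
finger_gap: 0.0514
```

```bash
python3 -c "
from go import *
go(Rt@[-.06,-.001,.147]+T)"
```

```text
shift [0.0016 0.0591 0.0015] rot [ 0.4309  0.1519 -0.4432] 4.9 [ 0.5226 -0.0045  0.2061] 0.05136418080282564 [ 0.2519 -0.2784 -0.2097]
```

Emit:
carry_out(moves=[{"hand":0.6,"x":0.001,"y":0.02,"z":0.001,"rx":0.4,"ry":0,"rz":-0.4},{"hand":0.6,"x":0.001,"y":0.04,"z":0.001,"rx":0.4,"ry":0,"rz":-0.4},{"hand":0.6,"x":0.001,"y":0.055,"z":0.001,"rx":0.4,"ry":0,"rz":-0.4},{"hand":0.6,"x":0.001,"y":0.059,"z":0.001,"rx":0.4,"ry":0,"rz":-0.4},{"hand":0.6,"x":0.001,"y":0.059,"z":0.001,"rx":0.4,"ry":0,"rz":-0.4}])

```text
t: 5.4
tcp_pos: [0.5231, -0.0057, 0.1469]
ee_rot: [[0.255, -0.002, 0.967], [-0.967, 0.001, 0.255], [-0.001, -1.0, -0.001]]
contact_force: [-0.0, -0.9, -0.1]
finger_gap: 0.0514
```

Emit:
carry_out(moves=[{"hand":0,"x":0,"y":0,"z":0,"rx":0,"ry":0,"rz":0},{"hand":0,"x":0,"y":0,"z":0,"rx":0,"ry":0,"rz":0},{"hand":0,"x":0,"y":0,"z":0,"rx":0,"ry":0,"rz":0},{"hand":0,"x":0,"y":0,"z":0,"rx":0,"ry":0,"rz":0},{"hand":0,"x":0,"y":0,"z":0,"rx":0,"ry":0,"rz":0}])

```text
t: 5.9
tcp_pos: [0.5228, -0.0047, 0.1479]
ee_rot: [[0.255, -0.001, 0.967], [-0.967, 0.002, 0.255], [-0.002, -1.0, -0.001]]
contact_force: [-2.4, 9.9, 6.5]
finger_gap: 0.0255
```

```bash
cat > lift.py <<'E'
from go import *
# closed on the knob: reference pose for the rigid rotation about the hinge
import os
S=robot.state()
if not os.path.exists("ref.npz"): np.savez("ref.npz",p=S["tcp_pos"],R=S["ee_rot"])
r=np.load("ref.npz");hin=Rt@[.098,0,.112]+T;ax=Rt@[0,1,0]
def est():
    w=Rt.T@(S["tcp_pos"]-hin);w0=Rt.T@(r["p"]-hin)
    return np.arctan2(w[2],-w[0])-np.arctan2(w0[2],-w0[0])
def row(th):
    Q=cv2.Rodrigues(ax*th)[0];P=hin+Q@(r["p"]-hin);W=Q@r["R"];R=S["ee_rot"]
    print(th,"shift",R.T@(P-S["tcp_pos"]),"rot",np.degrees(cv2.Rodrigues(R.T@W)[0].ravel()))
print(S["t"],S["tcp_pos"],S["finger_gap"],S["contact_force"],"lid est",est())
E
python3 -c "
from lift import *
print(Rt.T@(S['tcp_pos']-T))
for a in(.05,.1,.15,.2,.25):row(a)"
```

```text
5.9 [ 0.5228 -0.0047  0.1479] 0.025454920557666107 [-2.4072  9.8736  6.4697] lid est 0.0
[-0.0609 -0.0001  0.1479]
0.05 shift [-0.     -0.0079  0.002 ] rot [-2.8648  0.0067  0.0033]
0.1 shift [-0.     -0.0157  0.0044] rot [-5.7296  0.0134  0.0066]
0.15 shift [-0.     -0.0233  0.0071] rot [-8.5943  0.0201  0.0098]
0.2 shift [-0.0001 -0.0309  0.0103] rot [-11.4591   0.0268   0.0131]
0.25 shift [-0.0001 -0.0382  0.0138] rot [-14.3239   0.0335   0.0164]
```

Emit:
carry_out(moves=[{"hand":0,"x":0,"y":-0.008,"z":0.002,"rx":-2.9,"ry":0,"rz":0},{"hand":0,"x":0,"y":-0.016,"z":0.0045,"rx":-5.7,"ry":0,"rz":0},{"hand":0,"x":0,"y":-0.0235,"z":0.007,"rx":-8.6,"ry":0,"rz":0},{"hand":0,"x":0,"y":-0.031,"z":0.0105,"rx":-11.5,"ry":0,"rz":0},{"hand":0,"x":0,"y":-0.038,"z":0.014,"rx":-14.3,"ry":0,"rz":0}])

```text
t: 6.4
tcp_pos: [0.536, -0.0008, 0.1861]
ee_rot: [[0.254, -0.243, 0.936], [-0.967, -0.061, 0.247], [-0.003, -0.968, -0.25]]
contact_force: [-1.3, 2.8, -9.9]
finger_gap: 0.0254
```

```bash
python3 -c "
from lift import *
for a in(.25,.3,.35,.38,.4):row(a)
a=robot.camera('scene');b=robot.camera('top')
cv2.imwrite('pics/e1.png',np.hstack([cv2.resize(a[150:260,225:335,::-1],(400,400),interpolation=2),cv2.resize(b[128:238,245:355,::-1],(400,400),interpolation=2)]))"
```

```text
6.4 [ 0.536  -0.0008  0.1861] 0.02543160249599305 [-1.3244  2.8362 -9.883 ] lid est 0.2498227581893086
0.25 shift [ 0.0004 -0.      0.0001] rot [ 0.1414  0.0195 -0.0231]
0.3 shift [ 0.0004 -0.0079  0.0021] rot [-2.7234  0.0267 -0.0193]
0.35 shift [ 0.0003 -0.0157  0.0045] rot [-5.5882  0.034  -0.0155]
0.38 shift [ 0.0003 -0.0203  0.0061] rot [-7.307   0.0383 -0.0132]
0.4 shift [ 0.0003 -0.0234  0.0072] rot [-8.4529  0.0412 -0.0117]
```

View pics/e1.png

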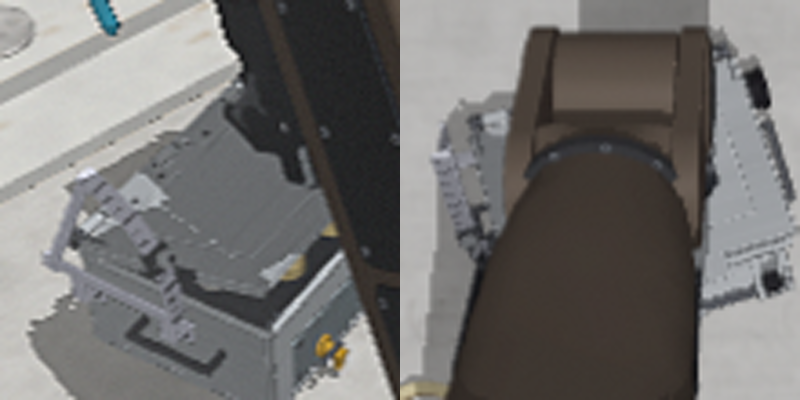

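At 0.25 rad the lid follows and the rider is visible near (155,262) in the left half, scene (267.6,222). The finger is set at 0.45 or more, so going to 0.40 is safe.

Emit:
carry_out(moves=[{"hand":0,"x":0,"y":-0.008,"z":0.002,"rx":-2.7,"ry":0,"rz":0},{"hand":0,"x":0,"y":-0.0157,"z":0.0045,"rx":-5.6,"ry":0,"rz":0},{"hand":0,"x":0,"y":-0.0234,"z":0.0072,"rx":-8.4,"ry":0,"rz":0},{"hand":0,"x":0,"y":-0.0234,"z":0.0072,"rx":-8.4,"ry":0,"rz":0}])

```text
t: 6.9
tcp_pos: [0.548, 0.0026, 0.2068]
ee_rot: [[0.255, -0.38, 0.889], [-0.967, -0.097, 0.236], [-0.004, -0.92, -0.393]]
contact_force: [-6.6, 1.2, -7.8]
finger_gap: 0.0257
```

```bash
python3 -c "
from lift import *
for a in(.4,.45,.5,.55):row(a)
a=np.mean([robot.camera('scene').astype(float) for _ in range(3)],0).astype(np.uint8);cv2.imwrite('pics/f_full.png',a[:,:,::-1])
cv2.imwrite('pics/f1.png',cv2.resize(a[190:245,235:305,::-1],(770,605)[:2] and (756,594),interpolation=cv2.INTER_NEAREST))
for th in(0,.3,.4,.45,.5,.55,.6,.7,.8):
  for y in (.138,):print(th,(proj('scene',Rt@[.098-.12*np.cos(th),y,.112+.12*np.sin(th)]+T)[0]-[235,190])*10.8)
"
```

```text
6.9 [0.548  0.0026 0.2068] 0.025747327920298775 [-6.6347  1.1601 -7.7655] lid est 0.39868168305631174
0.4 shift [ 0.0007 -0.0002  0.0002] rot [ 0.1544  0.0909 -0.0222]
0.45 shift [ 0.0007 -0.0081  0.0022] rot [-2.7104  0.0981 -0.0166]
0.5 shift [ 0.0007 -0.0159  0.0045] rot [-5.5752  0.1053 -0.011 ]
0.55 shift [ 0.0006 -0.0235  0.0073] rot [-8.44    0.1124 -0.0054]
0 [430.1886 466.5316]
0.3 [402.5932 360.4686]
0.4 [386.0505 322.5166]
0.45 [376.4653 303.2868]
0.5 [366.0337 283.9619]
0.55 [354.7816 264.5985]
0.6 [342.7383 245.2542]
0.7 [316.4096 206.8548]
0.8 [287.3396 169.229 ]
```

View pics/f1.png

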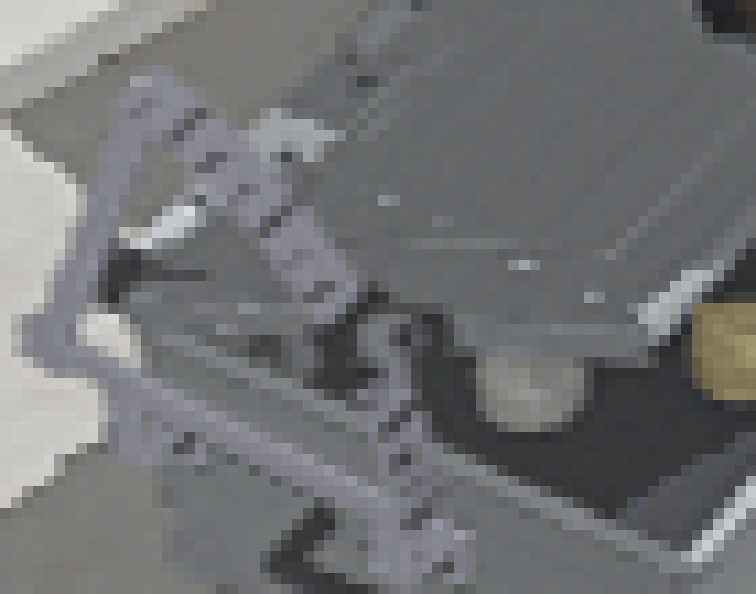

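The left half shows the dark rider centred near (355,335) in this crop. With the 1.5 px row bias seen at the knob and grip, the finger comes out at about 0.45 to 0.47 rad. I'll lift to 0.46 and project the quadrant arc to check that bias.

Emit:
carry_out(moves=[{"hand":0,"x":0,"y":-0.005,"z":0.0015,"rx":-1.7,"ry":0,"rz":0},{"hand":0,"x":0.0005,"y":-0.0097,"z":0.0027,"rx":-3.3,"ry":0,"rz":0},{"hand":0,"x":0.0005,"y":-0.0097,"z":0.0027,"rx":-3.3,"ry":0,"rz":0},{"hand":0,"x":0.0005,"y":-0.0097,"z":0.0027,"rx":-3.3,"ry":0,"rz":0}])

```text
t: 7.45
tcp_pos: [0.5532, 0.0041, 0.2139]
ee_rot: [[0.255, -0.43, 0.866], [-0.967, -0.109, 0.23], [-0.005, -0.896, -0.444]]
contact_force: [-5.5, 4.1, -8.3]
finger_gap: 0.0256
```

```bash
python3 -c "
from lift import *
for a in(.44,.46,.48,.5):row(a)
a=np.mean([robot.camera('scene').astype(float) for _ in range(3)],0).astype(np.uint8);cv2.imwrite('pics/g_full.png',a[:,:,::-1])
i0=cv2.imread('pics/scene0.png')
f=lambda im:cv2.resize(im[205:237,250:282],(395,395),interpolation=cv2.INTER_CUBIC)
cv2.imwrite('pics/g1.png',np.hstack([f(i0),f(a[:,:,::-1])]))
for th in(0,.4,.45,.5,.6,.8,1.28):
  for y in (.138,.148):
    p=proj('scene',Rt@[.098-.12*np.cos(th),y,.112+.12*np.sin(th)]+T)[0];print(th,y,'f1',(p-[235,190])*10.8,'g1',(p-[250,205])*12.34)
"
```

```text
7.45 [0.5532 0.0041 0.2139] 0.025556612680921863 [-5.524   4.1111 -8.2806] lid est 0.45285404668938584
0.44 shift [ 0.0008  0.0021 -0.0002] rot [ 1.0944  0.1096 -0.0856]
0.46 shift [ 0.0008 -0.0011  0.0004] rot [-0.0515  0.1131 -0.0832]
0.48 shift [ 0.0007 -0.0043  0.0012] rot [-1.1974  0.1166 -0.0807]
0.5 shift [ 0.0007 -0.0074  0.002 ] rot [-2.3433  0.1201 -0.0783]
0 0.138 f1 [430.1886 466.5316] g1 [306.4304 347.9556]
0 0.148 f1 [406.7834 489.8597] g1 [279.6877 374.6101]
0.4 0.138 f1 [386.0505 322.5166] g1 [255.9984 183.4051]
0.4 0.148 f1 [361.9388 345.6709] g1 [228.4486 209.861 ]
0.45 0.138 f1 [376.4653 303.2868] g1 [245.0465 161.4333]
0.45 0.148 f1 [352.2585 326.3995] g1 [217.3879 187.8416]
0.5 0.138 f1 [366.0337 283.9619] g1 [233.1274 139.3527]
0.5 0.148 f1 [341.731  307.0287] g1 [205.3593 165.7087]
0.6 0.138 f1 [342.7383 245.2542] g1 [206.5102  95.1256]
0.6 0.148 f1 [318.243  268.2177] g1 [178.5221 121.3636]
0.8 0.138 f1 [287.3396 169.229 ] g1 [143.2121   8.2598]
0.8 0.148 f1 [262.4636 191.9446] g1 [114.789   34.2145]
1.28 0.138 f1 [121.236   13.3872] g1 [ -46.5767 -169.8039]
1.28 0.148 f1 [95.5768 35.3648] g1 [ -75.8947 -144.6925]
```

View pics/g1.png

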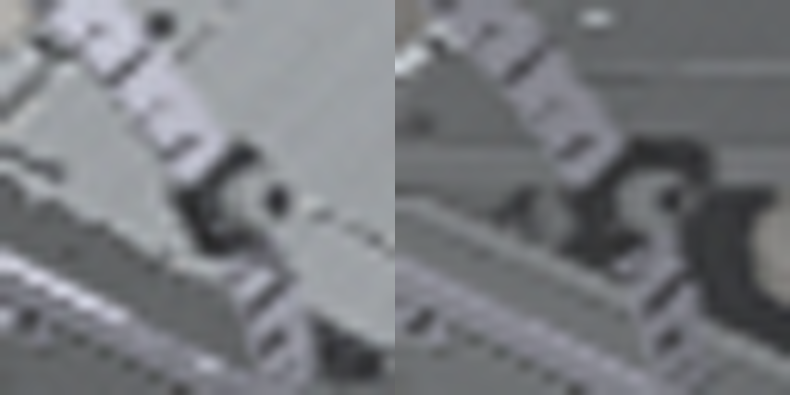

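Left is the initial frame and right is now. The rider's corners are at (183,190) and (215,250), with its top near (240,148). The dark pointer has moved from about (350,350) to about (295,155) and now sits beside the rider's lid-side face. By image geometry it is within about 3 mm of the mark. I'll make a tiny top-up to 0.46 and check that it holds steady.

Emit:
carry_out(moves=[{"hand":0,"x":0.0007,"y":-0.002,"z":0.0006,"rx":-0.3,"ry":0,"rz":0},{"hand":0,"x":0.0007,"y":-0.002,"z":0.0006,"rx":-0.3,"ry":0,"rz":0},{"hand":0,"x":0.0007,"y":-0.002,"z":0.0006,"rx":-0.3,"ry":0,"rz":0},{"hand":0,"x":0.0007,"y":-0.002,"z":0.0006,"rx":-0.3,"ry":0,"rz":0},{"hand":0,"x":0.0007,"y":-0.002,"z":0.0006,"rx":-0.3,"ry":0,"rz":0}])

```text
t: 8.1
tcp_pos: [0.554, 0.0042, 0.215]
ee_rot: [[0.254, -0.435, 0.864], [-0.967, -0.109, 0.23], [-0.006, -0.894, -0.449]]
contact_force: [-4.9, 5.5, -9.2]
finger_gap: 0.0253
```

```bash
python3 -c "
from lift import *
print(S['joint_velocities'])
a=np.mean([robot.camera('scene').astype(float) for _ in range(6)],0).astype(np.uint8)
S=robot.state();print(S['t'],S['tcp_pos'],S['contact_force'],S['finger_gap'])
cv2.imwrite('pics/k1.png',cv2.convertScaleAbs(cv2.resize(a[205:237,250:290,::-1],(750,600),interpolation=cv2.INTER_CUBIC),alpha=1.5))
"
```

```text
8.1 [0.554  0.0042 0.215 ] 0.02534303615791531 [-4.8597  5.4841 -9.1815] lid est 0.4612892744574199
[ 0.0936 -0.0864  0.0311  0.0496  0.0435 -0.09  ]
8.4 [0.554  0.0042 0.215 ] [-5.2762  5.7397 -9.1531] 0.025965276595458886
```

View pics/k1.png

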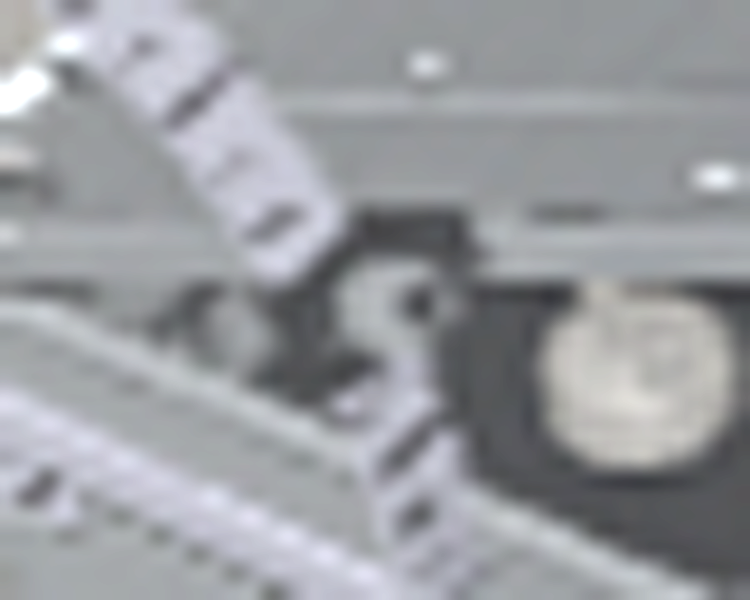

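The dark pointer is at (360–475, 210–250), at the upper lid-side face of the rider, with its screw at (385,300). That is within about 3 mm of the mark, and the arm is steady. I'll hand it in.

```bash
python3 -c "
from rig import robot
print(robot.finish_job());S=robot.state();print(S['t'],S['tcp_pos'],S['finger_gap'],S['contact_force'])"
```

```text
the job is handed in; nothing more can be done
None
the job is handed in; nothing more can be done
```

The lid lock is at its unlocked end stop and the lid is held open at about 0.46 rad, in line with the finger. I handed the job in at about 8.4 s of the 45 s allowed, with the knob still gripped. No verdict is reported.

- **Lock:** I slid it about 43 mm with the lid shut, until the arm met the stop at about 21 N. I did not look at the lock again after lifting the lid.
- **Lid:** I gripped the knob and swung the lid on its hinge arc. It was never raised past 0.462 rad.
- **Steadiness:** the TCP did not move over the last 0.3 s. The finger gap read 25–26 mm on the 28 mm knob, and the arm was carrying about 12 N.
- **Alignment:** my estimates of the finger's angle were 0.45 to 0.47 rad. The last close-up put the pointer between level with the mark and about 3 mm above it, against the 8 mm allowed. The finger is only a few pixels wide in the picture and the tip is partly hidden, so this is not an exact reading.
- **Checks that disagreed:** the two camera views differed by up to 1.6 px (about 3 mm), which limits the alignment estimate. My top-view finger estimate was inconsistent, so I relied on the scene camera for it.
- **Bystanders and finger:** I felt no unexpected contact and the rider looks unmoved in the pictures. I did not separately measure the bottle, tape, cup or scraper at the end.

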